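Open the bifold door and slide the pan up to its stop

ROBOT

A 6-joint arm with a two-finger parallel gripper is mounted at the origin on a cart in front of the work surface, level with it; the furniture and walls round the work are solid. World frame = base frame: x ahead of the robot, y to its left, z up, the work surface at z = 0. Lengths are in m, angles in rad, forces in N, time in s.
With the tool pointing down it reaches from about 0.35 to 0.875 m from the base axis. Payload 15.5 kg.
Tool frame: the origin (TCP) lies at the very end of the fingers, on their centre line; the grasp point (between the pads) lies 19 mm behind it; z points along the fingers, y is the line along which they close (so a half turn about z gives the same grasp; the last joint's range is limited). The gripper opens to 85 mm and grips with 20 to 120 N. Pads are 22 mm wide; open, the fingers measure 114 mm over their backs; the gripper's body (76 mm by 85 mm) begins 54 mm behind the grasp point. The pads swing forward as they close: fully open they stand 13 mm farther back than shut.
Start: joints at [-1.357, 0.494, 1.345, -0, 1.302, -0.096], TCP at [0.191, -0.595, 0.231] pointing down, gripper open.
Joint ranges: [-2.91, 2.91], [-0.82, 2.16], [0.22, 2.67], [-1.22, 4.37], [0.12, 2.79], [-3.08, 3.08]. Speed limits (rad/s): [1.89, 1.89, 2.57, 3.01, 3.01, 3.01].

INTERFACE

Orientations are given as a 3x3 rotation matrix whose columns are the frame's x, y, z axes.
In Python, from plant import telemetry, viewer, job gives the robot as it stands.
- The arm moves only by the tool send_rows, never from a script. Its argument "rows" is one flat list of numbers, 7 for each row, row after row: the turn, a rotation vector about the tool's x, y, z in rad, then the shift along the tool's x, y, z in mm, then the finger opening in mm, from 0 to 85.4. In form: [ax, ay, az, dx, dy, dz, gripper, ax, ay, az, dx, dy, dz, gripper, ...]. A call has 1 to 5 rows; each row shifts and turns the commanded pose from where the row before left it, along the tool's axes as they then stand; what a row does not reach is not made up. A row lasts 1/10 s, in which the tool goes at most 50 mm and 8.59 degrees, less where a joint would pass 70% of its speed; a pose out of reach is approached as far as the arm can. A call with a gripper value outside its range is refused whole. The fingers move at their own pace and stop on an object; "grip_force" is the grip in N (left out, the last holds). Time passes only in rows, so rows that do not move let the fingers close. It gives the time, the measured TCP pose, the force, the opening and the grip force at its end, in the units of the state.
- telemetry.state(): the state, without advancing time (a new reading comes with each control period).
- viewer.read_camera(name): name is "side" or "top"; returns (picture, depth): 420x560x3 uint8, blue, green, red; 420x560 float32, m along the optical axis (not along the pixel's ray), 0 where there is no reading.
- viewer.camera_info(name): a dict with "mtx" (3x3 intrinsics, pixels), "world_to_cam" (4x4, takes a point from world to camera coordinates). Camera axes: x right, y up, looking along -z (the intrinsics and any distortion apply to the point x, -y, -z); pixel columns grow to the right and rows downward; lengths in m; the calibration is good to about 2 mm. A picture is of the moment at which its call begins. camera_info takes no time and is no camera call.
- job.close_job(): hands the job in; it is judged then, once.
Trained networks look in the newest picture that a camera, given by its name, has taken for a name from the list of things; names that differ only in an ending like _2 or _b are one class to them, and where a whole thing is asked for, a point or a joint stands for the part that bears it (a point fixed in the world has none). Each returns a list of dicts, best first, with "confidence" (0 to 1); they miss things now and then, are a little off and sometimes report something else, mostly with a low value. They report only what shows in the picture. A call takes as long as a camera call. They do not tell look-alikes from the thing itself.
- viewer.boxes_of(camera, label): "position" ([column, row] in pixels, amid what is visible of it).
- viewer.cut_out(camera, label): "mask" (420x560 bool, what is visible of it) and "position" ([column, row] in pixels, amid what is visible of it).
The state is a dict: "time_s": time; "q": joint angles; "dq": joint speeds; "joint_efforts": joint torques, N m; "eef_pos": TCP position; "tool_rot": TCP orientation; "contact_force": force on the tool from outside, world axes, zero at the start; "torque": the same for the moment, N m; "width": finger opening in m; "grip_force": force on a finger pad.
Only numpy, scipy, OpenCV 4.12 (cv2) and the standard library are available. Lean on these libraries where they do the work, as an engineer would, in place of code of your own. Each camera call takes 0.05 s, during which the arm holds its last target. There are 200 camera calls.

TASK

Pull the small garage's bifold door open by its bow handle and fold both leaves fully back against the hinge side. Then take the loose steel pan to the doorway and slide it, narrow end first, up the ramp inside until it rests gently against the stop at the top, and leave it there with the door still folded back; keep the pan low and upright, and do not disturb the spice jar, the tub or the lemon.

Things in the scene. Friction and masses are not known exactly. Their poses are not given: they have to be found in the camera images.
- garage: fixed aluminium box, 212 mm deep, 226 wide, cheeks 12 thick and 105 high. Origin on the worktop at the middle of the doorway (200 wide, nothing across its top); x points into the garage, y to the hinge side. The roof (top 108 high) covers only x = 114 mm to the back; ahead of it the box is open above.
- leaf_a (a joint): fold angle of the door (rad): 0 shut, 1.48 fully folded. Two grey leaves, each 100 wide, 110 high, 10 mm thick. Leaf A hangs on the jamb at garage y = +100 mm, its free end swings toward the robot; leaf B hinges on that end, its other edge follows the track across the doorway, folding at the equal, opposite angle. Drag of about 0.12 N m keeps it where left.
- jamb_hinge (a point): jamb hinge axis of leaf A at worktop height (vertical axis), on the back face of the leaf
- handle (a point): middle of the bow handle's bar on leaf A: round 10 mm steel bar, level, parallel to the leaf, legs back to the leaf 70 mm apart, 85 mm above the worktop; its centre is 41 mm out from the leaf's outer face (36 clear behind it), 51 from the back face, 55 from the hinge axis along the leaf. Site x points square to the leaf, y to the jamb.
- lead_edge (a point): track-side edge of leaf B (its back face), at mid height; runs along the garage's front line toward the jamb as the door folds
- pan: loose open steel pan, 110 mm long (its x) by 66 mm wide (y) over the rim, 45 mm high, walls 62 mm apart outside, 3 mm thick, 0.28 to 0.49 kg (up to about 6 N to push it up the ramp); origin at the centre of its underside. Either end may go first.
- pan_near (a point): pan's end face at its -x end, 30 mm above its underside
- pan_far (a point): pan's end face at its +x end, 30 mm above its underside
- stop: fixed steel stop plate standing square on the ramp, 66 mm wide, about 28 to 32 mm tall above the ramp, set 157 to 183 mm into the garage on the ramp's middle line. Origin at the foot of its front face (16 mm above the worktop); its x axis is the garage's, the face leans back with the ramp's 7 degrees.
- spice_jar: glass spice jar with a screw cap, 44 mm across, 107 mm high; leave alone
- tub: lidded tub, 67 mm across and high; leave alone
- lemon: lemon, 78x55x56 mm; leave alone
- ramp_foot (a point): foot of the ramp's middle line, at x = 0, y = -20 mm of the garage and with its axes. The floor rises from here along x at 7 degrees (122 mm per m). Two fences on it guide the pan, about 55 mm high over the worktop (flares 33): 76 mm clear between them from x = 63 mm on, about this line; they flare to about 105 mm at x = 20 mm.
Not all that is in view belongs to the job. Leave any orange or purple look-alike of the pan alone.

How it is judged:
By the outcome, as a careful person would: the job done as asked, in the order asked, and still so for the second after the job is handed in, with the robot touching nothing.
It also fails if it takes over 72 s, if anything falls off the work surface, if the arm or the gripper's body presses on something with over 40 N, if the wrist force passes 120 N, or if a joint passes its speed limit or range.

## Working session

There is one attempt and no reset: what is moved stays moved. The work goes in short steps, Python scripts to look and compute and a tool call to move; the robot and the scene stay as the last step left them, time stands still between calls to the robot, and variables do not carry over. Pictures are saved under pics/ and viewed, at most 10 in all, crops included, and the job is handed in when it is done.

Besides the shell and the picture viewer there is one more tool, called after "Request:" in YAML: its name, and indented under it one key for each argument. send_rows: Moves the arm, as the interface text tells. Its arguments: {"type":"object","properties":{"rows":{"type":"array","items":{"type":"number"}},"grip_force":{"type":"number"}},"required":["rows"]}

```bash
ls; mkdir -p pics; cat > h.py <<'E'
import numpy as np, cv2
from plant import telemetry, viewer, job
def px2w(cam,u,v,d):
    I=viewer.camera_info(cam);K=np.array(I["mtx"]);T=np.array(I["world_to_cam"])
    p=np.stack([(np.asarray(u)-K[0,2])/K[0,0]*d,-(np.asarray(v)-K[1,2])/K[1,1]*d,-np.asarray(d)],-1)
    return (p-T[:3,3])@T[:3,:3]
def cloud(cam,depth):
    v,u=np.mgrid[:depth.shape[0],:depth.shape[1]]
    return px2w(cam,u,v,depth)
E
python3 - <<'E'
from h import *
for c in("side","top"):
    im,d=viewer.read_camera(c); cv2.imwrite(f"pics/{c}0.png",im); np.save(f"{c}0.npy",d); W=cloud(c,d)
    print(c,viewer.camera_info(c).keys(), np.linalg.inv(viewer.camera_info(c)["world_to_cam"])[:3,3].round(3))
    for l in["garage","leaf_a","jamb_hinge","handle","lead_edge","pan","pan_near","pan_far","stop","spice_jar","tub","lemon","ramp_foot"]:
        for b in viewer.boxes_of(c,l)[:3]:
            u,v=b["position"];ui,vi=int(round(u)),int(round(v))
            print(l,round(b["confidence"],2),int(u),int(v),W[min(vi,419),min(ui,559)].round(3) if d[min(vi,419),min(ui,559)]>0 else None)
print(telemetry.state())
E
```

```text
pics
side dict_keys(['mtx', 'world_to_cam']) [ 0.526 -1.442  0.876]
garage 0.94 293 185 [0.693 0.216 0.022]
leaf_a 0.55 268 188 [0.571 0.087 0.08 ]
jamb_hinge 0.84 296 188 [0.697 0.132 0.05 ]
handle 0.82 269 189 [0.573 0.038 0.105]
handle 0.34 298 190 [0.703 0.139 0.041]
pan 0.85 340 229 [ 0.822 -0.193  0.043]
pan 0.79 211 320 [ 0.377 -0.568  0.006]
pan_near 0.91 338 227 [ 0.833 -0.126  0.008]
pan_near 0.86 244 228 [ 0.467 -0.092  0.008]
pan_near 0.81 208 316 [ 0.364 -0.55   0.001]
pan_far 0.91 339 231 [ 0.816 -0.205  0.042]
pan_far 0.83 243 228 [ 0.466 -0.155  0.045]
pan_far 0.7 211 320 [ 0.375 -0.572  0.006]
spice_jar 0.66 310 219 [ 0.714 -0.167  0.076]
tub 0.78 252 168 [0.506 0.347 0.06 ]
lemon 0.56 271 241 [ 0.569 -0.233  0.034]
lemon 0.37 267 191 [0.568 0.135 0.046]
ramp_foot 0.67 295 189 [0.689 0.136 0.044]
top dict_keys(['mtx', 'world_to_cam']) [ 0.349 -0.075  1.579]
garage 0.8 220 180 [0.701 0.13  0.019]
leaf_a 0.86 217 213 [0.569 0.124 0.107]
jamb_hinge 0.9 219 186 [0.681 0.13  0.013]
handle 0.72 142 232 [0.507 0.378 0.065]
handle 0.62 217 215 [0.561 0.126 0.092]
lead_edge 0
[... 761 characters left out ...]
      1.30250204e+00, -9.55341757e-02]), 'dq': array([-0.00047194,  0.00034169, -0.00019763, -0.00064169, -0.00045421,
        0.00033837]), 'joint_efforts': array([ 8.99138595e-04, -8.82024050e+01, -3.84267747e+01, -1.04106866e-04,
        8.13423649e-04, -6.98916296e-06]), 'eef_pos': array([ 0.19053762, -0.59525816,  0.23128539]), 'tool_rot': array([[ 9.52386201e-01,  3.04894283e-01, -9.66875704e-06],
       [ 3.04894282e-01, -9.52386201e-01, -1.41864887e-05],
       [-1.35337701e-05,  1.05630674e-05, -1.00000000e+00]]), 'contact_force': array([-0.32702667,  0.87836663,  0.68848584]), 'torque': array([-0.00802867,  0.01034729, -0.0236962 ]), 'grip_force': 0.0, 'width': 0.08565866185758217}
```

```bash
python3 - <<'E'
import cv2,numpy as np
a=cv2.imread("pics/top0.png")[90:330,100:470]
cv2.imwrite("pics/topz.png",cv2.resize(a,(800,519),interpolation=cv2.INTER_CUBIC))
a=cv2.imread("pics/side0.png")[130:350,180:400]
cv2.imwrite("pics/sidez.png",cv2.resize(a,(600,600),interpolation=cv2.INTER_CUBIC))
E
```

```text
(no output)
```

View pics/topz.png

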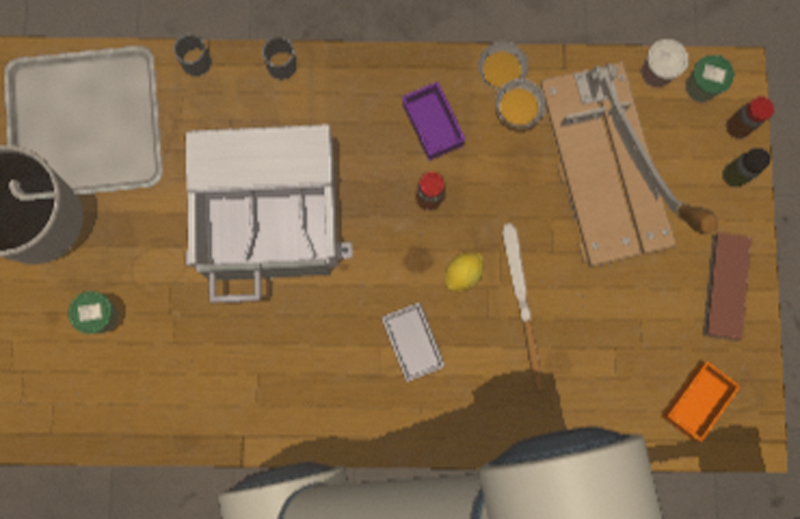

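View pics/sidez.png

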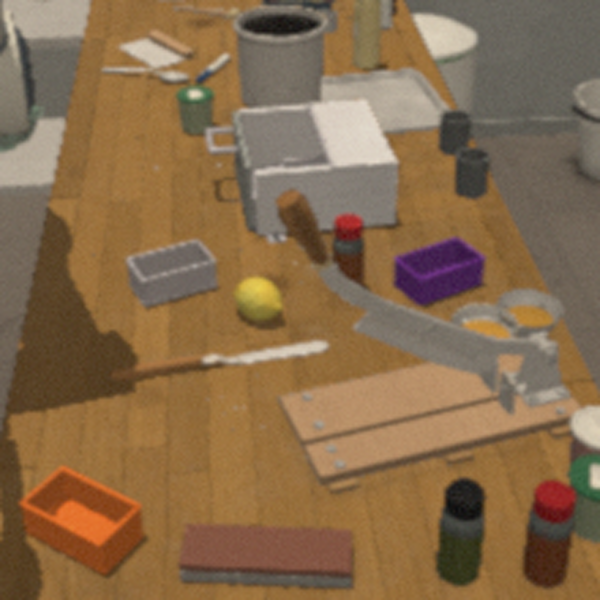

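The job pan is the grey steel one at top (290,248). The orange pan (426,273) and the purple one (301,142) are look-alikes. The crop above already shows the grey one enlarged, and only that one is steel. The door hinges on the left, with the handle at about (217,222). Next I'll fit the poses.

```bash
python3 - <<'E'
from h import *
d=np.load("top0.npy");W=cloud("top",d);ok=d>0
x,y,z=W[...,0],W[...,1],W[...,2]
def rect(m,n):
    r=cv2.minAreaRect((W[m][:,:2]*1000).astype(np.float32));print(n,m.sum(),[np.round(t,1) for t in r],"z",np.median(z[m]).round(4)); print(cv2.boxPoints(r).round(0).tolist())
g=ok&(y>-.06)&(y<.30)
rect(g&(x>.72)&(x<.9)&(z>.095)&(z<.125),"roof")
rect(g&(x>.5)&(x<.9)&(z>.095)&(z<.125),"all top")
dm=g&(x>.53)&(x<.60)&(z>.1)&(z<.125); rect(dm,"door")
p=W[dm];print("doorline",np.polyfit(p[:,1],p[:,0],1))
h=g&(x>.47)&(x<.565)&(z>.075)&(z<.098); rect(h,"handle")
p=W[h];
for a in np.arange(.49,.57,.01): 
    s=p[(p[:,0]>=a)&(p[:,0]<a+.01)]
    if len(s): print(round(a,2),len(s),s[:,1].min().round(3),s[:,1].max().round(3),np.median(s[:,2]).round(3))
pm=ok&(x>.37)&(x<.54)&(y>-.2)&(y<-.05)
rect(pm&(z>.028)&(z<.06),"panrim"); rect(pm&(z>.012)&(z<.06),"pan>12")
for n,(a,b,h0) in dict(jar=(.69,-.141,.08),tub=(.51,.379,.04),lemon=(.58,-.2,.03)).items():
    m=ok&(abs(x-a)<.07)&(abs(y-b)<.07)&(z>h0); 
    if n=="lemon": m&=(y<-.15)
    rect(m,n)
# side view depth too
d2=np.load("side0.npy");V=cloud("side",d2);m=(d2>0)&(V[...,0]>.37)&(V[...,0]<.54)&(V[...,1]>-.2)&(V[...,1]<-.05)&(V[...,2]>.03)&(V[...,2]<.06)
W=V;z=V[...,2];rect(m,"pan side")
m=(d2>0)&(V[...,0]>.72)&(V[...,0]<.85)&(V[...,1]>-.02)&(V[...,1]<.3)&(z>.095)&(z<.12);rect(m,"roof side")
E
```

```text
roof 1363 [array([758.1, 124.3]), array([ 80.6, 224.8]), np.float64(1.1)] z 0.1081
[[716.0, 236.0], [720.0, 11.0], [801.0, 13.0], [796.0, 237.0]]
all top 2384 [array([661.4, 118.5]), array([267.4, 226.5]), np.float64(3.5)] z 0.1081
[[521.0, 224.0], [535.0, -3.0], [802.0, 14.0], [788.0, 240.0]]
door 242 [array([581.3, 114. ]), array([223.7,  34.5]), np.float64(89.9)] z 0.1087
[[564.0, 2.0], [598.0, 2.0], [599.0, 226.0], [564.0, 226.0]]
doorline [-0.02431329  0.57874007]
handle 143 [array([542.5, 161.9]), array([44.8, 93.7]), np.float64(0.7)] z 0.0886
[[519.0, 209.0], [521.0, 115.0], [565.0, 115.0], [564.0, 209.0]]
0.52 68 0.115 0.193 0.089
0.53 18 0.116 0.193 0.088
0.54 18 0.119 0.193 0.088
0.55 17 0.12 0.194 0.088
0.56 22 0.119 0.209 0.089
panrim 154 [array([ 463.3, -122.6]), array([109.4,  66. ]), np.float64(22.2)] z 0.0447
[[400.0, -113.0], [425.0, -174.0], [526.0, -132.0], [502.0, -71.0]]
pan>12 172 [array([ 463.3, -122.6]), array([109.4,  66. ]), np.float64(22.2)] z 0.0442
[[400.0, -113.0], [425.0, -174.0], [526.0, -132.0], [502.0, -71.0]]
jar 118 [array([ 705.1, -148.5]), array([36.2, 38.3]), np.float64(42.3)] z 0.106
[[679.0, -146.0], [705.0, -175.0], [731.0, -150.0], [706.0, -122.0]]
tub 325 [array([502. , 384.2]), array([65.9, 63.8]), np.float64(45.5)] z 0.0651
[[456.0, 383.0], [502.0, 338.0], [548.0, 385.0], [502.0, 430.0]]
lemon 238 [array([ 579.2, -204.4]), array([60.6, 56.8]), np.float64(1.7)] z 0.0474
[[548.0, -177.0], [550.0, -234.0], [610.0, -232.0], [609.0, -175.0]]
pan side 238 [array([ 464.3, -125.8]), array([109.9,  75.1]), np.float64(22.9)] z 0.0391
[[399.0, -113.0], [428.0, -182.0], [530.0, -139.0], [500.0, -70.0]]
roof side 453 [array([759.5, 122.4]), array([237.7,  78.2]), np.float64(89.8)] z 0.1082
[[720.0, 4.0], [798.0, 3.0], [799.0, 241.0], [721.0, 241.0]]
```

```bash
python3 - <<'E'
from h import *
d=np.load("top0.npy");W=cloud("top",d);ok=d>0
x,y,z=W[...,0],W[...,1],W[...,2]
g=ok&(y>-.06)&(y<.30)&(z>.098)&(z<.118)
# per-bin edges
B=[];F=[]
for yy in np.arange(.03,.22,.01):
    m=g&(abs(y-yy)<.005)&(x>.64); B.append((yy,x[m].max(),x[m].min()))
    m=g&(abs(y-yy)<.005)&(x<.63); F.append((yy,x[m].min(),x[m].max()))
B=np.array(B);F=np.array(F)
for n,a in(("back",B[:,:2]),("rooffront",B[:,[0,2]]),("doorouter",F[:,:2]),("doorinner",F[:,[0,2]])):
    k=np.polyfit(a[:,0]-.12,a[:,1],1);print(n,k.round(4),(np.abs(a[:,1]-np.polyval(k,a[:,0]-.12))).max().round(4))
S=[]
for xx in np.arange(.60,.79,.01):
    m=g&(abs(x-xx)<.005);S.append((xx,y[m].max(),y[m].min()))
S=np.array(S)
for i in(1,2):print("side",np.polyfit(S[:,0]-.58,S[:,i],1).round(4))
h=ok&(z>.075)&(z<.098)&(x<.54)&(x>.47)&(y>.1)&(y<.22)
H=[]
for yy in np.arange(.125,.19,.008):
    m=h&(abs(y-yy)<.004);H.append((yy,x[m].mean()))
H=np.array(H);print("bar",np.polyfit(H[:,0]-.155,H[:,1],1).round(4))
E
```

```text
back [-0.068   0.7917] 0.0025
rooffront [-0.0643  0.6929] 0.0021
doorouter [-0.0704  0.5672] 0.0096
doorinner [-0.0331  0.5778] 0.0168
side [0.0618 0.2248]
side [0.0606 0.0012]
bar [0.0057 0.5249]
```

Request:
send_rows:
  rows: [0, 0, -0.147, 0, 0, 0, 45, 0, 0, -0.147, 0, 0, 0, 45, 0, 0, -0.147, 0, 0, 0, 45, 0, 0, -0.147, 0, 0, 0, 45, 0, 0, -0.147, 0, 0, 0, 45]
  grip_force: 60

```text
time_s: 1.9
eef_pos: [0.1905, -0.5952, 0.2313]
tool_rot: [[0.497, 0.868, 0.0], [0.868, -0.497, 0.0], [0.0, 0.0, -1.0]]
contact_force: [-0.6, -1.0, 0.7]
width: 0.0448
grip_force: 0.0
```

Request:
send_rows:
  rows: [0, 0, -0.147, 0, 0, 0, 45, 0, 0, -0.147, 0, 0, 0, 45, 0, 0, -0.147, 0, 0, 0, 45, 0, 0, -0.15, 0, 0, 0, 45, 0, 0, 0, 0, 0, 0, 45]

```text
time_s: 2.4
eef_pos: [0.1905, -0.5952, 0.2313]
tool_rot: [[-0.068, 0.998, -0.0], [0.998, 0.068, 0.0], [0.0, -0.0, -1.0]]
contact_force: [0.2, 0.1, -0.6]
width: 0.0448
grip_force: 0.0
```

Request:
send_rows:
  rows: [0, 0, 0, 36.3, 19.1, 0, 45, 0, 0, 0, 36.3, 19.1, 0, 45, 0, 0, 0, 36.3, 19.1, 0, 45, 0, 0, 0, 36.3, 19.1, 0, 45, 0, 0, 0, 36.3, 19.1, 0, 45]

```text
time_s: 2.9
eef_pos: [0.2744, -0.4064, 0.2314]
tool_rot: [[-0.059, 0.998, 0.0], [0.998, 0.059, -0.0], [-0.0, 0.0, -1.0]]
contact_force: [-0.0, -0.4, 0.3]
width: 0.045
grip_force: 0.0
```

Request:
send_rows:
  rows: [0, 0, 0, 36.3, 19.1, 0, 45, 0, 0, 0, 36.3, 19.1, 0, 45, 0, 0, 0, 36.3, 19.1, 0, 45, 0, 0, 0, 36.3, 19.1, 0, 45, 0, 0, 0, 36.3, 19.1, 0, 45]

```text
time_s: 3.4
eef_pos: [0.358, -0.2192, 0.2315]
tool_rot: [[-0.059, 0.998, 0.0], [0.998, 0.059, -0.0], [-0.0, 0.0, -1.0]]
contact_force: [0.7, -0.1, -0.1]
width: 0.0449
grip_force: 0.0
```

Request:
send_rows:
  rows: [0, 0, 0, 36.3, 19.1, 0, 45, 0, 0, 0, 36.3, 19.1, 0, 45, 0, 0, 0, 36.3, 19.1, 0, 45, 0, 0, 0, 36.3, 19.1, 0, 45, 0, 0, 0, 36.3, 19.1, 0, 45]

```text
time_s: 3.9
eef_pos: [0.4416, -0.0316, 0.2315]
tool_rot: [[-0.06, 0.998, 0.001], [0.998, 0.06, -0.0], [-0.0, 0.001, -1.0]]
contact_force: [0.7, -0.5, 0.6]
width: 0.0444
grip_force: 0.0
```

Request:
send_rows:
  rows: [0, 0, 0, 36.3, 19.1, 0, 45, 0, 0, 0, 36.3, 19.1, 0, 45, 0, 0, 0, 36.3, 19.1, 0, 45, 0, 0, 0, 36.3, 19.1, 0, 45, 0, 0, 0, 0, 0, 0, 45]

```text
time_s: 4.4
eef_pos: [0.5095, 0.1204, 0.2313]
tool_rot: [[-0.063, 0.998, 0.001], [0.998, 0.063, 0.001], [0.001, 0.002, -1.0]]
contact_force: [0.4, 0.7, -0.0]
width: 0.0451
grip_force: 0.0
```

Request:
send_rows:
  rows: [0, 0, 0, 33, 17.5, 0, 45, 0, 0, 0, 0, 0, 30, 45, 0, 0, 0, 0, 0, 30, 45, 0, 0, 0, 0, 0, 0, 45]

```text
time_s: 4.8
eef_pos: [0.5211, 0.1501, 0.1684]
tool_rot: [[-0.061, 0.998, -0.006], [0.998, 0.061, -0.001], [-0.001, -0.006, -1.0]]
contact_force: [-0.8, -0.4, 0.6]
width: 0.0451
grip_force: 0.0
```

```bash
python3 - <<'E'
from h import *
s=telemetry.state();print(s["eef_pos"].round(4),s["q"].round(2))
im,d=viewer.read_camera("side");cv2.imwrite("pics/s1.png",cv2.resize(im[130:260,190:350],(800,600)[:2],interpolation=cv2.INTER_CUBIC))
W=cloud("side",d)
x,y,z=W[...,0],W[...,1],W[...,2]
# bar from side camera
m=(d>0)&(x>.50)&(x<.545)&(y>.11)&(y<.2)&(z>.075)&(z<.1)
p=W[m];print(m.sum(),p.mean(0).round(4),p[:,0].min(),p[:,0].max())
E
```

```text
[0.5211 0.1501 0.1684] [ 0.17  0.45  1.62 -0.    1.07  0.11]
35 [0.5301 0.1517 0.0874] 0.5187426493468604 0.5449733726879605
```

View pics/s1.png

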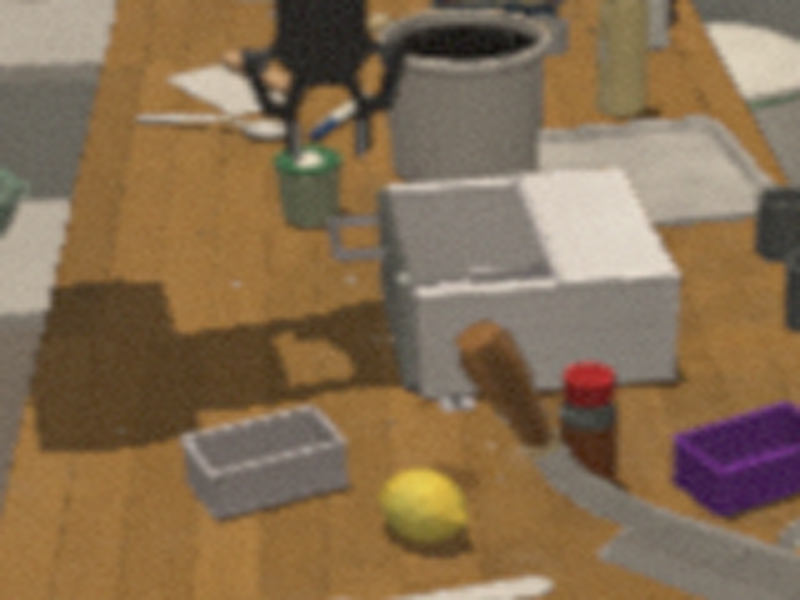

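Request:
send_rows:
  rows: [0, 0, 0, 4, 4, 30, 45, 0, 0, 0, 0, 0, 30, 38, 0, 0, 0, 0, 0, 18, 38, 0, 0, 0, 0, 0, 18, 38, 0, 0, 0, 0, 0, 0, 38]

```text
time_s: 5.35
eef_pos: [0.5268, 0.1545, 0.0751]
tool_rot: [[-0.063, 0.998, -0.001], [0.998, 0.063, -0.0], [-0.0, -0.001, -1.0]]
contact_force: [0.1, -0.6, 0.9]
width: 0.0382
grip_force: 0.0
```

Request:
send_rows:
  rows: [0, 0, 0, 0, 0, 0, 0, 0, 0, 0, 0, 0, 0, 0, 0, 0, 0, 0, 0, 0, 0, 0, 0, 0, 0, 0, 0, 0, 0, 0, 0, 0, 0, 0, 0]

```text
time_s: 5.85
eef_pos: [0.5228, 0.1544, 0.0764]
tool_rot: [[-0.064, 0.998, -0.007], [0.998, 0.064, -0.001], [-0.001, -0.007, -1.0]]
contact_force: [-23.9, -3.2, 16.8]
width: 0.0072
grip_force: 58.9
```

Request:
send_rows:
  rows: [0, 0, 0, 0, 0, 0, 34, 0, 0, 0, 0, 0, 0, 34, 0, 0, 0, 0, -5, 5, 34, 0, 0, 0, 0, 0, 6, 34, 0, 0, 0, 0, 0, 0, 34]

```text
time_s: 6.35
eef_pos: [0.5223, 0.1546, 0.0648]
tool_rot: [[-0.065, 0.998, 0.001], [0.998, 0.065, 0.0], [0.0, 0.001, -1.0]]
contact_force: [-6.2, -1.2, 22.3]
width: 0.034
grip_force: 11.0
```

Request:
send_rows:
  rows: [0, 0, 0, 0, 0, 0, 0, 0, 0, 0, 0, 0, 0, 0, 0, 0, 0, 0, 0, 0, 0, 0, 0, 0, 0, 0, 0, 0, 0, 0, 0, 0, 0, 0, 0]

```text
time_s: 6.85
eef_pos: [0.5223, 0.1547, 0.0643]
tool_rot: [[-0.065, 0.998, 0.001], [0.998, 0.065, 0.0], [0.0, 0.001, -1.0]]
contact_force: [0.4, 1.4, 4.9]
width: 0.0081
grip_force: 58.5
```

Request:
send_rows:
  rows: [0, 0, 0.06, 3.16, -3.21, 0, 0, 0, 0, 0.06, 3.16, -3.21, 0, 0, 0, 0, 0.06, 3.16, -3.21, 0, 0, 0, 0, 0.06, 3.16, -3.21, 0, 0, 0, 0, 0.06, 3.16, -3.21, 0, 0]

```text
time_s: 7.35
eef_pos: [0.5075, 0.1713, 0.0643]
tool_rot: [[0.235, 0.972, 0.001], [0.972, -0.235, 0.0], [0.0, 0.001, -1.0]]
contact_force: [3.8, 0.0, 2.1]
width: 0.0077
grip_force: 58.5
```

Request:
send_rows:
  rows: [0, 0, 0.06, 3.16, -3.21, 0, 0, 0, 0, 0.06, 3.16, -3.21, 0, 0, 0, 0, 0.06, 3.16, -3.21, 0, 0, 0, 0, 0.06, 3.16, -3.21, 0, 0, 0, 0, 0.06, 3.16, -3.21, 0, 0]

```text
time_s: 7.85
eef_pos: [0.4982, 0.1917, 0.0643]
tool_rot: [[0.512, 0.859, 0.002], [0.859, -0.512, 0.0], [0.001, 0.001, -1.0]]
contact_force: [5.3, -1.7, 1.0]
width: 0.0079
grip_force: 58.5
```

Request:
send_rows:
  rows: [0, 0, 0.06, 3.16, -3.21, 0, 0, 0, 0, 0.06, 3.16, -3.21, 0, 0, 0, 0, 0.06, 3.16, -3.21, 0, 0, 0, 0, 0.06, 3.16, -3.21, 0, 0, 0, 0, 0.06, 3.16, -3.21, 0, 0]

```text
time_s: 8.35
eef_pos: [0.4954, 0.2139, 0.0643]
tool_rot: [[0.743, 0.669, 0.002], [0.669, -0.743, 0.0], [0.002, 0.001, -1.0]]
contact_force: [5.9, -2.2, 0.9]
width: 0.008
grip_force: 58.5
```

Request:
send_rows:
  rows: [0, 0, 0.06, 3.16, -3.21, 0, 0, 0, 0, 0.06, 3.16, -3.21, 0, 0, 0, 0, 0.06, 3.16, -3.21, 0, 0, 0, 0, 0.06, 3.16, -3.21, 0, 0, 0, 0, 0.06, 3.16, -3.21, 0, 0]

```text
time_s: 8.85
eef_pos: [0.4992, 0.2359, 0.0643]
tool_rot: [[0.908, 0.42, 0.002], [0.42, -0.908, -0.0], [0.002, 0.001, -1.0]]
contact_force: [6.8, -4.7, 0.2]
width: 0.0079
grip_force: 58.5
```

Request:
send_rows:
  rows: [0, 0, 0.06, 3.16, -3.21, 0, 0, 0, 0, 0.06, 3.16, -3.21, 0, 0, 0, 0, 0.06, 3.16, -3.21, 0, 0, 0, 0, 0.06, 3.16, -3.21, 0, 0, 0, 0, 0, 0, 0, 0, 0]

```text
time_s: 9.35
eef_pos: [0.507, 0.2523, 0.0643]
tool_rot: [[0.981, 0.192, 0.003], [0.192, -0.981, 0.0], [0.003, 0.0, -1.0]]
contact_force: [7.4, -5.4, 2.1]
width: 0.0079
grip_force: 58.7
```

Request:
send_rows:
  rows: [0, 0, 0.03, 1.5, -1.7, 0, 0, 0, 0, 0.03, 1.5, -1.7, 0, 0, 0, 0, 0, 0, 0, 0, 0]

```text
time_s: 9.65
eef_pos: [0.5083, 0.2544, 0.0642]
tool_rot: [[0.991, 0.135, 0.0], [0.135, -0.991, -0.003], [-0.0, 0.003, -1.0]]
contact_force: [4.4, -19.4, 8.4]
width: 0.0079
grip_force: 60.0
```

```bash
python3 - <<'E'
from h import *
im,d=viewer.read_camera("top");cv2.imwrite("pics/t2.png",cv2.resize(im[150:270,130:290],(800,600),interpolation=cv2.INTER_CUBIC))
print(telemetry.state()["torque"])
E
```

```text
[-2.94594077 -0.76503372  0.23383795]
```

View pics/t2.png

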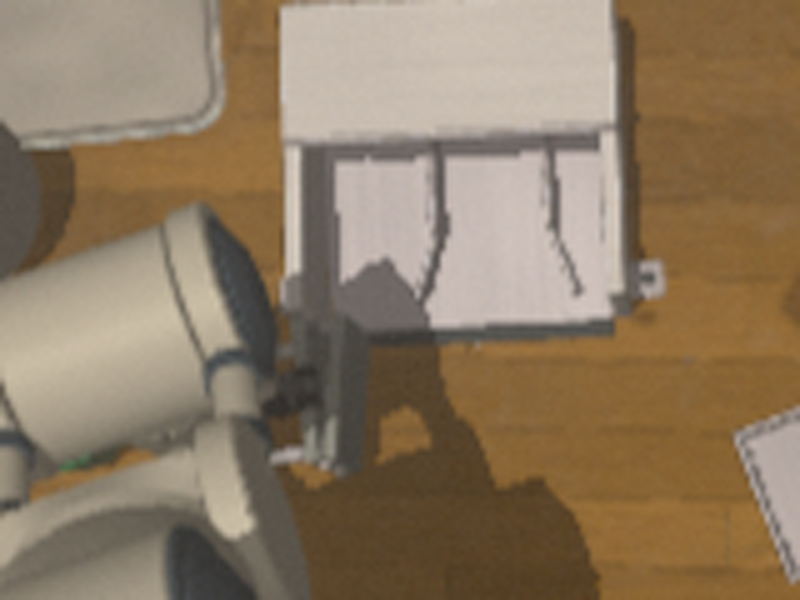

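The leaves are stacked parallel at the hinge side (crop ~(340,400)), and the y force jumped at the end, so they are against the end stop. I'll release and lift.

Request:
send_rows:
  rows: [0, 0, 0, 0, -1, 0, 30, 0, 0, 0, 0, 0, 0, 30, 0, 0, 0, 0, 0, 0, 30, 0, 0, 0, 0, 0, -12, 30, 0, 0, 0, 0, 0, -12, 30]

```text
time_s: 10.2
eef_pos: [0.5074, 0.2571, 0.0891]
tool_rot: [[0.991, 0.136, -0.001], [0.136, -0.991, -0.0], [-0.001, 0.0, -1.0]]
contact_force: [0.1, -0.1, 0.1]
width: 0.0299
grip_force: 0.0
```

Request:
send_rows:
  rows: [0, 0, 0, 0, 0, -25, 30, 0, 0, 0, 0, 0, -40, 30, 0, 0, 0, 0, 0, -40, 30, 0, 0, 0, 0, 0, -11, 30, 0, 0, 0, 0, 0, 0, 30]

```text
time_s: 10.7
eef_pos: [0.5085, 0.2575, 0.2071]
tool_rot: [[0.991, 0.136, 0.004], [0.136, -0.991, 0.002], [0.005, -0.001, -1.0]]
contact_force: [-0.1, 0.6, -0.5]
width: 0.0301
grip_force: 0.0
```

Request:
send_rows:
  rows: [0, 0, 0, -13.3, 34.9, 0, 40, 0, 0, 0, -13.3, 34.9, 0, 40, 0, 0, 0, -13.3, 34.9, 0, 40, 0, 0, 0, -13.3, 34.9, 0, 40, 0, 0, 0, -13.3, 34.9, 0, 40]

```text
time_s: 11.2
eef_pos: [0.464, 0.0739, 0.2034]
tool_rot: [[0.991, 0.136, -0.002], [0.136, -0.991, -0.0], [-0.002, -0.0, -1.0]]
contact_force: [0.8, 0.1, 0.0]
width: 0.0399
grip_force: 0.0
```

Request:
send_rows:
  rows: [0, 0, 0, -13.3, 34.9, 0, 40, 0, 0, 0, -13.3, 34.9, 0, 40, 0, 0, 0, -13.3, 34.9, 0, 40, 0, 0, 0, -13.3, 34.9, 0, 40, 0, 0, 0, -13.3, 34.9, 0, 40]

```text
time_s: 11.7
eef_pos: [0.4218, -0.1078, 0.2035]
tool_rot: [[0.991, 0.135, -0.001], [0.135, -0.991, 0.001], [-0.001, -0.001, -1.0]]
contact_force: [1.2, 0.1, 0.1]
width: 0.0403
grip_force: 0.0
```

Request:
send_rows:
  rows: [0, 0, 0, -13.3, 34.9, 0, 40, 0, 0, -0.14, 0, 0, 0, 40, 0, 0, -0.14, 0, 0, 0, 40, 0, 0, -0.14, 0, 0, 0, 40, 0, 0, -0.14, 0, 0, 0, 40]

```text
time_s: 12.2
eef_pos: [0.4138, -0.1429, 0.2034]
tool_rot: [[0.764, 0.645, -0.002], [0.645, -0.764, 0.001], [-0.001, -0.002, -1.0]]
contact_force: [-0.8, 0.3, 0.2]
width: 0.04
grip_force: 0.0
```

Request:
send_rows:
  rows: [0, 0, -0.14, 0, 0, 0, 40, 0, 0, -0.14, 0, 0, 0, 40, 0, 0, -0.14, 0, 0, 0, 40, 0, 0, -0.14, 0, 0, 0, 40, 0, 0, -0.14, 0, 0, 0, 40]

```text
time_s: 12.7
eef_pos: [0.4139, -0.1428, 0.2034]
tool_rot: [[0.168, 0.986, -0.002], [0.986, -0.168, 0.001], [0.001, -0.002, -1.0]]
contact_force: [0.4, -0.3, -1.0]
width: 0.04
grip_force: 0.0
```

Request:
send_rows:
  rows: [0, 0, -0.14, 0, 0, 0, 40, 0, 0, -0.14, 0, 0, 0, 40, 0, 0, -0.14, 0, 0, 0, 40, 0, 0, -0.14, 0, 0, 0, 40, 0, 0, 0, 0, 0, 0, 40]

```text
time_s: 13.2
eef_pos: [0.414, -0.1428, 0.2035]
tool_rot: [[-0.378, 0.926, -0.001], [0.926, 0.378, 0.001], [0.001, -0.001, -1.0]]
contact_force: [-0.2, 0.7, 0.1]
width: 0.0401
grip_force: 0.0
```

```bash
python3 - <<'E'
from h import *
s=telemetry.state();print(s["eef_pos"].round(4),s["tool_rot"].round(3).tolist())
d=viewer.read_camera("top")[1];W=cloud("top",d);x,y,z=W[...,0],W[...,1],W[...,2]
m=(d>0)&(x>.37)&(x<.54)&(y>-.2)&(y<-.05)&(z>.028)&(z<.06)
print(m.sum(),cv2.minAreaRect((W[m][:,:2]*1000).astype(np.float32)))
E
```

```text
[ 0.414  -0.1428  0.2035] [[-0.378, 0.926, -0.001], [0.926, 0.378, 0.001], [0.001, -0.001, -1.0]]
1 ((526.0557861328125, -131.03573608398438), (0.0, 0.0), 0.0)
```

Request:
send_rows:
  rows: [0, 0, 0, 0, 1, 40, 40, 0, 0, 0, 0, 0, 40, 40, 0, 0, 0, 0, 0, 40, 40, 0, 0, 0, 0, 0, 35, 40, 0, 0, 0, 0, 0, 15, 40]
  grip_force: 35

```text
time_s: 13.75
eef_pos: [0.414, -0.142, 0.0315]
tool_rot: [[-0.371, 0.929, -0.003], [0.929, 0.371, 0.002], [0.003, -0.003, -1.0]]
contact_force: [-0.7, 0.1, 0.4]
width: 0.0393
grip_force: 0.0
```

Request:
send_rows:
  rows: [0, 0, 0, 0, 0, 13, 40, 0, 0, 0, 0, 0, 0, 40]

```text
time_s: 13.95
eef_pos: [0.4145, -0.1422, 0.0198]
tool_rot: [[-0.372, 0.928, -0.003], [0.928, 0.372, 0.001], [0.002, -0.002, -1.0]]
contact_force: [-0.4, -0.4, 0.6]
width: 0.0397
grip_force: 0.0
```

Request:
send_rows:
  rows: [0, 0, 0, 0, 0, 0, 0, 0, 0, 0, 0, 0, 0, 0, 0, 0, 0, 0, 0, 0, 0, 0, 0, 0, 0, 0, 0, 0, 0, 0, 0, 0, 0, 0, 0]

```text
time_s: 14.45
eef_pos: [0.4157, -0.1428, 0.0219]
tool_rot: [[-0.375, 0.927, 0.001], [0.927, 0.375, -0.0], [-0.001, 0.001, -1.0]]
contact_force: [-2.3, 0.1, 8.8]
width: 0.0038
grip_force: 34.7
```

Request:
send_rows:
  rows: [0, 0, 0, 0, 0, -6, 0, 0, 0, 0, 0, 0, -6, 0, 0, 0, 0.08, 0, 0, 0, 0, 0, 0, 0.08, 0, 0, 0, 0, 0, 0, 0.08, 0, 0, 0, 0]

```text
time_s: 14.95
eef_pos: [0.4155, -0.1427, 0.0338]
tool_rot: [[-0.141, 0.99, 0.0], [0.99, 0.141, -0.0], [-0.0, 0.0, -1.0]]
contact_force: [-0.3, -0.2, -5.2]
width: 0.0034
grip_force: 36.9
```

Request:
send_rows:
  rows: [0, 0, 0.08, 0, 0, 0, 0, 0, 0, 0, 14, 3.3, 0, 0, 0, 0, 0, 25, 6, 0, 0, 0, 0, 0, 25, 6, 0, 0, 0, 0, 0, 25, 6, 0, 0]

```text
time_s: 15.45
eef_pos: [0.431, -0.0517, 0.0337]
tool_rot: [[-0.064, 0.998, 0.0], [0.998, 0.064, -0.0], [-0.0, 0.0, -1.0]]
contact_force: [0.1, -0.1, -4.7]
width: 0.0033
grip_force: 37.0
```

Request:
send_rows:
  rows: [0, 0, 0, 25, 6, 0, 0, 0, 0, 0, 25, 6, 0, 0, 0, 0, 0, 25, 6, 0, 0, 0, 0, 0, 25, 6, 0, 0, 0, 0, 0, 20, 4.7, 0, 0]

```text
time_s: 15.95
eef_pos: [0.4519, 0.0704, 0.0337]
tool_rot: [[-0.065, 0.998, 0.0], [0.998, 0.065, 0.0], [0.0, 0.0, -1.0]]
contact_force: [-0.3, 0.0, -4.9]
width: 0.0036
grip_force: 37.0
```

Request:
send_rows:
  rows: [0, 0, 0, 15, 3, 0, 0, 0, 0, 0, 0, 0, 0, 0]

```text
time_s: 16.15
eef_pos: [0.4541, 0.0857, 0.0337]
tool_rot: [[-0.067, 0.998, 0.001], [0.998, 0.067, 0.0], [0.0, 0.001, -1.0]]
contact_force: [0.1, -0.4, -5.4]
width: 0.0034
grip_force: 36.9
```

```bash
python3 - <<'E'
from h import *
s=telemetry.state();print(s["eef_pos"].round(4),s["width"])
ex=np.array([.998,.065]);ey=np.array([-.065,.998]);o=np.array([.579,.1125])
p=s["eef_pos"][:2]-o;print("TCP local",p@ex,p@ey)
im,d=viewer.read_camera("side");cv2.imwrite("pics/s3.png",cv2.resize(im[130:250,190:350],(800,600),interpolation=cv2.INTER_CUBIC))
W=cloud("side",d);L=W[...,:2]-o;lx,ly,z=L@ex,L@ey,W[...,2]
m=(d>0)&(lx<0)&(lx>-.15)&(ly>-.07)&(ly<.04)&(z>.02)&(z<.08)
q=np.stack([lx,ly],-1)[m]; print(m.sum(),q.min(0),q.max(0),cv2.minAreaRect((q*1000).astype(np.float32)),np.percentile(z[m],[5,50,95]))
E
```

```text
[0.4541 0.0857 0.0337] 0.003359563988973534
TCP local -0.12641746938770462 -0.018589343367167405
406 [-0.14312768 -0.05825102] [-0.01611869  0.02040588] ((-79.52369689941406, -19.12710189819336), (127.52296447753906, 78.20891571044922), 0.9349341988563538) [0.02327745 0.04133424 0.06753064]
```

View pics/s3.png

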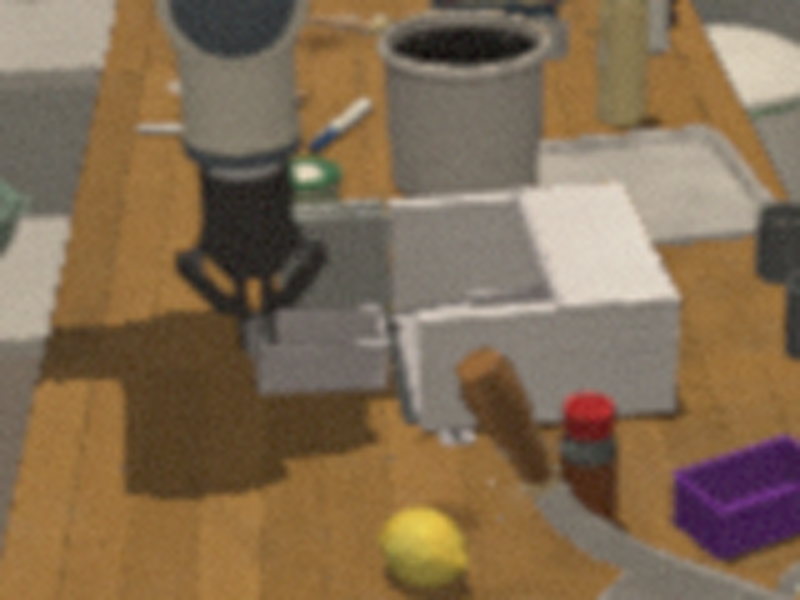

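Request:
send_rows:
  rows: [-0.061, 0, 0, 0, 0, 0, 0, -0.061, 0, 0, 0, 0, 0, 0, 0, 0, 0, -0.5, 15, 3, 0, 0, 0, 0, 0, 20, 4, 0, 0, 0, 0, 0, 20, 4, 0]

```text
time_s: 16.7
eef_pos: [0.5099, 0.0866, 0.0293]
tool_rot: [[-0.064, 0.991, 0.121], [0.998, 0.064, 0.008], [-0.0, 0.121, -0.993]]
contact_force: [0.4, 0.5, -4.7]
width: 0.0033
grip_force: 37.3
```

Request:
send_rows:
  rows: [0, 0, 0, 0, 20, 4, 0, 0, 0, 0, 0, 20, 3, 0, 0, 0, 0, 0, 20, 2, 0, 0, 0, 0, 0, 15, 0, 0, 0, 0, 0, 0, 0, 0, 0]

```text
time_s: 17.2
eef_pos: [0.5871, 0.0914, 0.0297]
tool_rot: [[-0.064, 0.99, 0.124], [0.998, 0.064, 0.008], [-0.0, 0.124, -0.992]]
contact_force: [-0.1, 0.8, -5.5]
width: 0.0033
grip_force: 37.0
```

```bash
cat >> h.py <<'E'
ex=np.array([.998,.065]);ey=np.array([-.065,.998]);o=np.array([.579,.1125])
def loc():
    s=telemetry.state();p=s["eef_pos"][:2]-o;print("TCP local",(p@ex).round(4),(p@ey).round(4),s["eef_pos"][2].round(4),"F",s["contact_force"].round(1),"w",s["width"].round(4),s["time_s"],s["q"].round(2))
E
python3 - <<'E'
from h import *
loc()
E
```

```text
Traceback (most recent call last):
  File "h.py", line 12, in loc
    s=telemetry.state();p=s["eef_pos"][:2]-o;print("TCP local",(p@ex).round(4),(p@ey).round(4),s["eef_pos"][2].round(4),"F",s["contact_force"].round(1),"w",s["width"].round(4),s["time_s"],s["q"].round(2))
                                                                                                                                                            ^^^^^^^^^^^^^^^^
AttributeError: 'float' object has no attribute 'round'
```

Request:
send_rows:
  rows: [0, 0, 0, 1.5, 8, 0, 0, 0, 0, 0, 0, 8, 1, 0, 0, 0, 0, 0, 0, 2, 0, 0, 0, 0, 0, 0, 1, 0, 0, 0, 0, 0, 0, 0, 0]

```text
time_s: 17.7
eef_pos: [0.6011, 0.0948, 0.0271]
tool_rot: [[-0.065, 0.99, 0.121], [0.998, 0.064, 0.008], [0.0, 0.122, -0.993]]
contact_force: [1.7, -0.4, -2.9]
width: 0.0037
grip_force: 34.4
```

Request:
send_rows:
  rows: [0, 0, 0, 0, 0, 1, 0, 0, 0, 0, 0, 0, 0, 0]

```text
time_s: 17.9
eef_pos: [0.6009, 0.0948, 0.0261]
tool_rot: [[-0.065, 0.991, 0.121], [0.998, 0.065, 0.008], [-0.0, 0.121, -0.993]]
contact_force: [-1.7, 0.3, -2.7]
width: 0.0034
grip_force: 34.5
```

Request:
send_rows:
  rows: [0, 0, 0, 0, 0, 1, 0, 0, 0, 0, 0, 0, 0, 0]

```text
time_s: 18.1
eef_pos: [0.601, 0.0948, 0.025]
tool_rot: [[-0.065, 0.991, 0.12], [0.998, 0.064, 0.008], [0.0, 0.121, -0.993]]
contact_force: [-2.4, -0.2, -0.9]
width: 0.0029
grip_force: 34.5
```

Request:
send_rows:
  rows: [0, 0, 0, 0, 0, 0, 26, 0, 0, 0, 0, 0, 0, 26, 0, 0, 0, 0, 0, 0, 26, 0, 0, 0, 0, 0, -12, 26, 0, 0, 0, 0, 0, -25, 26]

```text
time_s: 18.6
eef_pos: [0.5962, 0.0945, 0.0617]
tool_rot: [[-0.065, 0.991, 0.119], [0.998, 0.064, 0.008], [0.0, 0.119, -0.993]]
contact_force: [0.0, 0.1, -0.4]
width: 0.0261
grip_force: 0.0
```

Request:
send_rows:
  rows: [0, 0, 0, 0, 0, -30, 26, 0, 0, 0, 0, 0, -30, 26, 0.121, 0, 0, 0, 0, 0, 26, 0, 0, 0.131, 0, -15, 0, 0, 0, 0, 0.131, 0, -15, 0, 0]

```text
time_s: 19.1
eef_pos: [0.5605, 0.094, 0.1226]
tool_rot: [[0.201, 0.98, 0.003], [0.98, -0.201, 0.0], [0.001, 0.003, -1.0]]
contact_force: [0.3, -0.1, -0.3]
width: 0.0002
grip_force: 0.0
```

```bash
sed -i 's/s\["width"\].round(4)/round(s["width"],4)/' h.py; cat > pan.py <<'E'
from h import *
import sys
loc()
im,d=viewer.read_camera("top");W=cloud("top",d);L=W[...,:2]-o;lx,ly,z=L@ex,L@ey,W[...,2]
cv2.imwrite(sys.argv[1],cv2.resize(im[150:270,150:310],(800,600),interpolation=cv2.INTER_CUBIC))
E
python3 pan.py pics/t4.png
```

```text
TCP local -0.0196 -0.0173 0.1226 F [ 0.3 -0.1 -0.3] w 0.0002 19.1 [ 0.06  0.54  1.61 -0.    0.99  0.26]
```

View pics/t4.png

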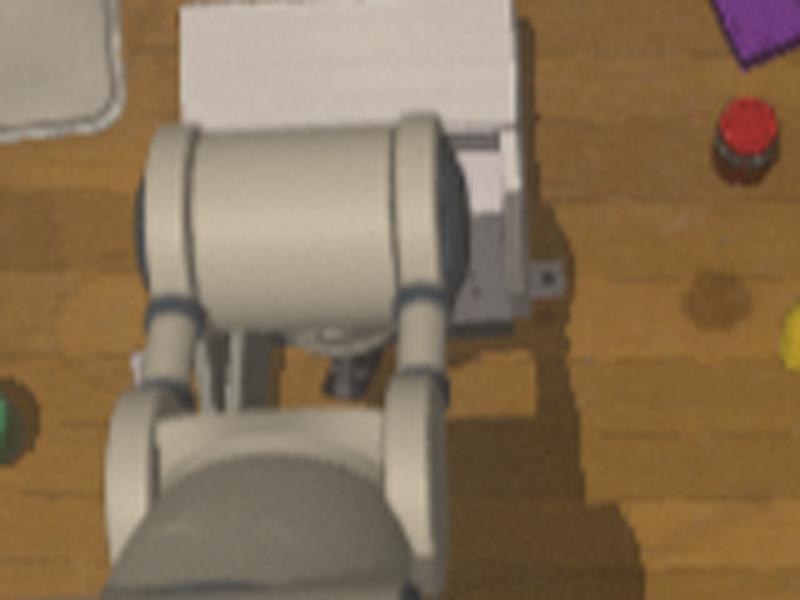

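Request:
send_rows:
  rows: [0, 0, 0.145, 0, 0, 0, 0, 0, 0, 0.145, 0, 0, 0, 0, 0, 0, 0.145, 0, 0, 0, 0, 0, 0, 0.145, 0, 0, 0, 0, 0, 0, 0.145, 0, 0, 0, 0]

```text
time_s: 19.65
eef_pos: [0.5601, 0.0941, 0.1223]
tool_rot: [[0.799, 0.601, 0.002], [0.601, -0.799, 0.0], [0.002, 0.001, -1.0]]
contact_force: [0.4, 0.1, -0.1]
width: 0.0003
grip_force: 0.0
```

Request:
send_rows:
  rows: [0, 0, 0.145, 0, 0, 0, 0, 0, 0, 0.145, 0, 0, 0, 0, 0, 0, 0.145, 0, 0, 0, 0, 0, 0, 0.143, 0, 0, 0, 0, 0, 0.1, 0, 0, 0, 0, 0]

```text
time_s: 20.15
eef_pos: [0.5622, 0.0941, 0.1224]
tool_rot: [[0.992, 0.066, 0.103], [0.066, -0.998, 0.007], [0.104, -0.0, -0.995]]
contact_force: [1.7, 0.2, -0.8]
width: 0.0001
grip_force: 0.0
```

Request:
send_rows:
  rows: [0, 0.1, 0, 0, 0, 0, 0, 0, 0.1, 0, 0, 0, 0, 0, 0, 0, 0, -14, 1, 29, 0, 0, 0, 0, -15, 1, 30, 0, 0, 0, 0, 0, 0, 0, 0]

```text
time_s: 20.65
eef_pos: [0.5475, 0.0912, 0.0542]
tool_rot: [[0.954, 0.072, 0.291], [0.069, -0.997, 0.021], [0.291, 0.0, -0.957]]
contact_force: [-0.8, -0.6, 1.0]
width: -0.0002
grip_force: 0.0
```

```bash
python3 -c "
from h import *
loc();print(telemetry.state()['tool_rot'].round(3))"
```

```text
TCP local -0.0328 -0.0193 0.0542 F [-0.8 -0.6  1. ] w -0.0002 20.65 [0.05 0.58 1.94 0.01 0.32 1.54]
[[ 0.954  0.072  0.291]
 [ 0.069 -0.997  0.021]
 [ 0.291  0.    -0.957]]
```

Request:
send_rows:
  rows: [0, -0.1, 0, 0, 0, 0, 0, 0, 0, 0, -4, 0, 20, 0, 0, 0, 0, -2, 0, 12, 0, 0, 0, 0, 10, 1, 0.7, 0, 0, 0, 0, 0, 0, 0, 0]

```text
time_s: 21.15
eef_pos: [0.5622, 0.0911, 0.0263]
tool_rot: [[0.977, 0.071, 0.201], [0.069, -0.997, 0.014], [0.202, 0.0, -0.979]]
contact_force: [-0.4, 0.0, -1.7]
width: 0.0
grip_force: 0.0
```

```bash
python3 -c "
from h import *
loc()
im,d=viewer.read_camera('side');cv2.imwrite('pics/s5.png',cv2.resize(im[150:240,210:330],(800,600),interpolation=cv2.INTER_CUBIC))"
```

```text
TCP local -0.0182 -0.0203 0.0263 F [-0.4  0.  -1.7] w 0.0 21.15 [0.05 0.65 1.84 0.01 0.45 1.55]
```

View pics/s5.png

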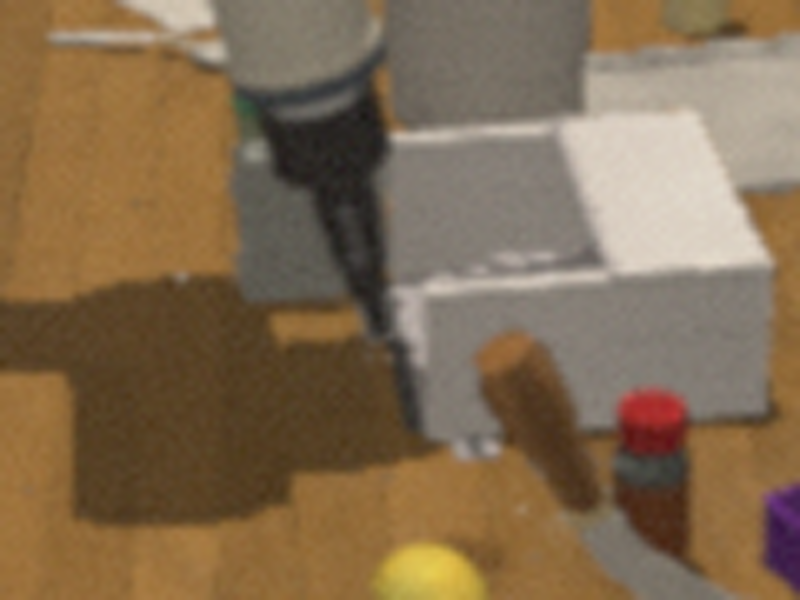

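Request:
send_rows:
  rows: [0, 0, 0, 6, 0, 2, 0, 0, 0, 0, 6, 0, 2, 0, 0, 0, 0, 4, 0, 1, 0, 0, 0, 0, 4, 0, 0.3, 0, 0, 0, 0, 4, 0, 0.3, 0]

```text
time_s: 21.7
eef_pos: [0.5852, 0.0929, 0.0246]
tool_rot: [[0.977, 0.071, 0.199], [0.069, -0.997, 0.014], [0.2, -0.0, -0.98]]
contact_force: [-1.4, -0.0, -0.1]
width: 0.0001
grip_force: 0.0
```

Request:
send_rows:
  rows: [0, 0, 0, 3, 0, 0.2, 0, 0, 0, 0, 3, 0, 0.2, 0, 0, 0, 0, 3, 0, 0.2, 0, 0, 0, 0, 3, 0, 0.2, 0]

```text
time_s: 22.1
eef_pos: [0.5949, 0.0936, 0.0258]
tool_rot: [[0.978, 0.071, 0.195], [0.069, -0.997, 0.014], [0.196, -0.0, -0.981]]
contact_force: [-8.7, -1.1, 5.0]
width: 0.0
grip_force: 4.0
```

Request:
send_rows:
  rows: [0, 0, 0, 3, 0, 0.2, 0, 0, 0, 0, 3, 0, 0.2, 0, 0, 0, 0, 3, 0, 0.2, 0, 0, 0, 0, 3, 0, 0.2, 0]

```text
time_s: 22.5
eef_pos: [0.6078, 0.0945, 0.0275]
tool_rot: [[0.978, 0.071, 0.197], [0.069, -0.997, 0.014], [0.198, -0.0, -0.98]]
contact_force: [-3.3, -0.9, -1.6]
width: 0.0001
grip_force: 1.7
```

Request:
send_rows:
  rows: [0, 0, 0, 2, 0, 0.15, 0, 0, 0, 0, 2, 0, 0.15, 0, 0, 0, 0, 2, 0, 0.15, 0]

```text
time_s: 22.8
eef_pos: [0.6147, 0.095, 0.0285]
tool_rot: [[0.977, 0.071, 0.199], [0.069, -0.997, 0.014], [0.199, -0.0, -0.98]]
contact_force: [-2.2, -0.3, -1.7]
width: 0.0001
grip_force: 1.4
```

Request:
send_rows:
  rows: [0, 0, 0, 1.5, 0, 0.1, 0, 0, 0, 0, 1.5, 0, 0.1, 0]

```text
time_s: 23.0
eef_pos: [0.6176, 0.0952, 0.0289]
tool_rot: [[0.977, 0.071, 0.199], [0.069, -0.997, 0.014], [0.199, -0.0, -0.98]]
contact_force: [-2.4, -1.3, -2.1]
width: 0.0001
grip_force: 1.4
```

Request:
send_rows:
  rows: [0, 0, 0, 1.5, 0, 0.1, 0, 0, 0, 0, 1.5, 0, 0.1, 0]

```text
time_s: 23.2
eef_pos: [0.6206, 0.0954, 0.0294]
tool_rot: [[0.977, 0.071, 0.199], [0.069, -0.997, 0.014], [0.2, 0.0, -0.98]]
contact_force: [-2.1, 0.4, -2.0]
width: 0.0004
grip_force: 1.4
```

Request:
send_rows:
  rows: [0, 0, 0, 1.5, 0, 0.1, 0, 0, 0, 0, 1.5, 0, 0.1, 0]

```text
time_s: 23.4
eef_pos: [0.6236, 0.0956, 0.0298]
tool_rot: [[0.977, 0.071, 0.199], [0.069, -0.997, 0.014], [0.2, 0.0, -0.98]]
contact_force: [-2.2, -0.8, -1.4]
width: -0.0003
grip_force: 1.4
```

Request:
send_rows:
  rows: [0, 0, 0, 1.5, 0, 0.1, 0, 0, 0, 0, 1.5, 0, 0.1, 0]

```text
time_s: 23.6
eef_pos: [0.6266, 0.0958, 0.0302]
tool_rot: [[0.977, 0.071, 0.199], [0.069, -0.997, 0.014], [0.2, -0.0, -0.98]]
contact_force: [-3.1, -0.0, -2.1]
width: 0.0001
grip_force: 1.4
```

Request:
send_rows:
  rows: [0, 0, 0, 1.5, 0, 0.1, 0, 0, 0, 0, 1.5, 0, 0.1, 0]

```text
time_s: 23.8
eef_pos: [0.6296, 0.096, 0.0306]
tool_rot: [[0.977, 0.071, 0.199], [0.069, -0.997, 0.014], [0.2, -0.0, -0.98]]
contact_force: [-2.1, 0.4, -2.8]
width: -0.0004
grip_force: 1.4
```

Request:
send_rows:
  rows: [0, 0, 0, 1.5, 0, 0.1, 0, 0, 0, 0, 1.5, 0, 0.1, 0]

```text
time_s: 24.0
eef_pos: [0.6325, 0.0963, 0.031]
tool_rot: [[0.977, 0.071, 0.199], [0.069, -0.997, 0.014], [0.2, -0.0, -0.98]]
contact_force: [-2.2, 0.3, -2.0]
width: 0.0
grip_force: 1.4
```

Request:
send_rows:
  rows: [0, 0, 0, 1.5, 0, 0.1, 0, 0, 0, 0, 1.5, 0, 0.1, 0]

```text
time_s: 24.2
eef_pos: [0.6355, 0.0964, 0.0314]
tool_rot: [[0.977, 0.071, 0.199], [0.069, -0.997, 0.014], [0.2, -0.0, -0.98]]
contact_force: [-3.4, 0.1, -2.5]
width: 0.0
grip_force: 2.3
```

Request:
send_rows:
  rows: [0, 0, 0, 1, 0, 0.1, 0, 0, 0, 0, 0, 0, 0, 0]

```text
time_s: 24.4
eef_pos: [0.6357, 0.0966, 0.0311]
tool_rot: [[0.978, 0.071, 0.197], [0.069, -0.997, 0.014], [0.198, -0.0, -0.98]]
contact_force: [-4.6, 0.8, -3.8]
width: -0.0
grip_force: 2.7
```

Request:
send_rows:
  rows: [0, 0, 0, 1, 0, 0.1, 0, 0, 0, 0, 0, 0, 0, 0]

```text
time_s: 24.6
eef_pos: [0.6359, 0.0967, 0.031]
tool_rot: [[0.978, 0.071, 0.196], [0.069, -0.997, 0.014], [0.197, -0.0, -0.98]]
contact_force: [-8.3, 0.2, -2.1]
width: 0.0002
grip_force: 4.4
```

Request:
send_rows:
  rows: [0, 0, 0, -2, 0, -0.2, 0, 0, 0, 0, -4, 0, -0.3, 0, 0, 0, 0, -15, 0, -2, 0, 0, 0, 0, -20, 0, -4, 0, 0, 0, 0, -20, 0, -6, 0]

```text
time_s: 25.1
eef_pos: [0.5752, 0.0921, 0.0319]
tool_rot: [[0.977, 0.071, 0.201], [0.069, -0.997, 0.014], [0.201, 0.0, -0.98]]
contact_force: [0.6, -1.0, -0.3]
width: -0.0002
grip_force: 0.0
```

Request:
send_rows:
  rows: [0, 0, 0, -20, 0, -20, 0, 0, 0, 0, -10, 0, -40, 0, 0, 0, 0, 0, 0, -40, 0, 0, 0, 0, -20, 30, -40, 0, 0, 0, 0, -20, 40, -20, 0]

```text
time_s: 25.6
eef_pos: [0.4825, 0.0179, 0.175]
tool_rot: [[0.976, 0.074, 0.204], [0.072, -0.997, 0.014], [0.205, 0.001, -0.979]]
contact_force: [0.1, -1.2, -0.2]
width: 0.0001
grip_force: 0.0
```

Request:
send_rows:
  rows: [0, 0, 0, -15, 40, 0, 0, 0, 0, 0, -15, 40, 0, 0, 0, 0, 0, -10, 40, 0, 0, 0, 0, 0, 0, 40, 0, 0, 0, 0, 0, 0, 40, 0, 0]

```text
time_s: 26.1
eef_pos: [0.4567, -0.1868, 0.1645]
tool_rot: [[0.977, 0.07, 0.201], [0.069, -0.998, 0.013], [0.201, 0.001, -0.98]]
contact_force: [1.3, -0.1, -0.3]
width: -0.0002
grip_force: 0.0
```

```bash
python3 pan.py pics/t6.png; python3 - <<'E'
from h import *
d=viewer.read_camera("top")[1];W=cloud("top",d);L=W[...,:2]-o;lx,ly,z=L@ex,L@ey,W[...,2]
for a in np.arange(.03,.115,.01):
    m=(d>0)&(abs(lx-a)<.005)&(ly>-.055)&(ly<.015);print(round(a,3),np.percentile(z[m],[5,50,95]).round(3))
E
```

```text
TCP local -0.1415 -0.2908 0.1645 F [ 1.3 -0.1 -0.3] w -0.0002 26.1 [-0.59  0.33  1.89  0.18  0.76  0.79]
0.03 [-0.002  0.004  0.008]
0.04 [-0.002  0.004  0.009]
0.05 [0.001 0.006 0.013]
0.06 [0.004 0.008 0.014]
0.07 [0.004 0.013 0.058]
0.08 [0.009 0.015 0.058]
0.09 [0.009 0.015 0.057]
0.1 [0.009 0.016 0.054]
0.11 [0.011 0.018 0.108]
```

View pics/t6.png

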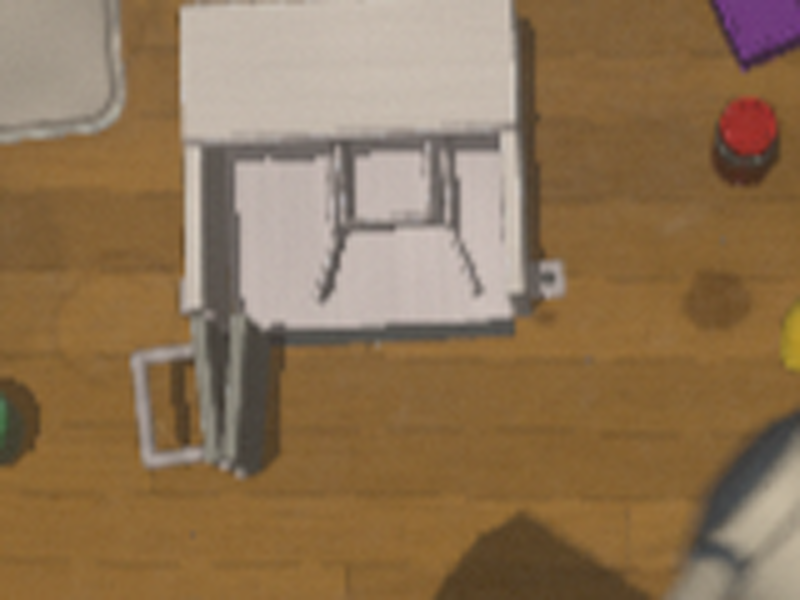

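The picture shows both leaves folded back at crop (220,390). The pan is straight between the fences with its rear edge at (395,225), about 68 mm in, so its front is about 178 mm in, at the stop. The jar, tub and lemon haven't moved. Handing in.

```bash
python3 -c "
from h import *
print(telemetry.state()['time_s'],job.close_job())"
```

```text
the job is handed in; nothing more can be done
26.2 None
```

I handed the job in at 26.2 s with the door folded fully back and the pan up the ramp against the stop, gripper clear; the jar, tub and lemon looked untouched, and no verdict came back.

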